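Press the coffee scale flush into its tray and stand the mug on it

TASK

Set up the brewing tray: put the pocket scale into the tray's rectangular recess with its black display at the end marked by the brass dot, and press it down fully home against the stiff bed so that its top is flush with the tray. Then stand the clay mug upright on the middle of the scale's steel platform, never tipping it over, and leave the carafe, dripper and grinder standing where they are.

Things in the scene. Friction and masses are not known exactly. Their poses are not given: they have to be found in the camera images.
- recess (a point): Centre of the mouth of the recess in the fixed acacia tray, level with the tray's top (tray 360 (x) x 500 (y) x 30 mm, its centre 60 mm from here along +x). x, y along the tray's edges, z up. Recess 108 (x) x 72 (y) mm: 2 mm play all round, 2 mm chamfer. A 16 mm brass dot 72 mm along -x marks the display end. The tray has no rim.
- bed (a joint): Bed of the recess, cork-faced, a stiff vertical slide with 14 mm travel. At 0 its upper face is 6 mm below the tray's top, at 0.014 (home) 20 mm below. Starts between 0 and 0.003. It moves only under more than about 7 N (the scale's weight does not move it) and stays where it is left.
- scale: White pocket scale, a flat slab 104 (x) x 68 (y) x 20 (z) mm, about 160 g, loose, lying on the tray, top up. Origin at the centre of its underside, z up. The black display strip, 22 mm wide, lies at its -x end; the steel platform covers the rest of the top.
- platform (a point): Centre of the scale's square-ish steel platform, 70 x 62 mm, on the scale's top face: 14 mm from the scale's centre towards +x, 20 mm above its underside. Same axes as the scale.
- display (a point): Centre of the scale's black display strip, on the top face, 38 mm from the scale's centre towards -x. Same axes as the scale.
- mug: Small clay espresso mug, 58 mm across, 62 mm high, walls 4 mm, about 160 g, loose, standing on the tray. Origin at the centre of its underside, z up; the handle sticks out at its +y side.
- carafe: Glass carafe, 90 mm across, 110 mm high, loose, on the back part of the tray. Bystander. Origin at the centre of its underside.
- dripper: Stainless cone dripper, 100 mm across, 70 mm high, loose, on the back part of the tray. Bystander. Origin at the centre of its underside.
- grinder: Hand grinder, a 50 mm metal cylinder 143 mm high with a lever folded down its +y side (reaching 45 mm from the axis), loose, on the back part of the tray. Bystander. Origin at the centre of its underside.
- cabinet: Small wooden cabinet with a closed slatted door, 130 x 150 x 170 mm, fixed on the sideboard beside the tray. Bystander. Origin at the centre of its underside.
Not all that is in view belongs to the job. Several things have the shape of the scale; the one meant has the colours described above. There is more than one size of the mug; the one meant has the size given above.

How it is judged:
On the way:
1. the scale is pressed flush in the recess, display at the dot end, before the mug stands on it (x of display in the frame of recess below -0.032 m and z of each of display, platform in the frame of recess below 0.002 m and horizontal distance between scale and recess below 0.005 m and contact force between mug and scale below 0.05 N), for 0.2 s.
At the end, for the whole second after the job is handed in: Scale in the recess, display at the dot end, centre within 5 mm of the recess's, top at most 2 mm above the tray at display and platform; mug upright (0.08 rad) on the scale, within 12 mm of the platform's centre and 4 mm of its height; both at rest (x of display in the frame of recess below -0.032 m and z of each of display, platform in the frame of recess below 0.002 m and horizontal distance between scale and recess below 0.005 m and horizontal distance between mug and platform below 0.012 m and z of mug in the frame of platform between -0.004 and 0.004 m and angle between mug's own z axis and vertical below 0.08 rad and linear speed of each of mug, scale below 0.02 m/s); the robot touches nothing.
It fails at once if the mug is tipped (more than 0.7 rad) (angle between mug's own z axis and vertical above 0.7 rad).
It fails at once if the carafe, dripper or grinder is shifted by more than 25 mm or tipped (distance of any of carafe, dripper, grinder from where it was at the start of the episode above 0.025 m or angle between any of carafe, dripper, grinder's own z axis and vertical above 0.4 rad).
It also fails if it takes over 67 s, if anything falls off the work surface, if the arm or the gripper's body presses on something with over 40 N, if the wrist force passes 120 N, or if a joint passes its speed limit or range.

ROBOT

A 7-joint arm with a two-finger parallel gripper is mounted at the origin on the work surface. World frame = base frame: x ahead of the robot, y to its left, z up, the work surface at z = 0. Lengths are in m, angles in rad, forces in N, time in s.
With the tool pointing down it reaches from about 0.425 to 0.875 m from the base axis. Payload 4.7 kg.
Tool frame: the origin (TCP) lies midway between the tips of the shut fingers; the grasp point (between the pads) lies pinch_z behind it (pinch_z is the distance from the TCP to the grasp point, in m); z points along the fingers, y is the line along which they close (so a half turn about z gives the same grasp; the last joint's range is limited). The gripper opens to 85 mm and grips with 20 to 120 N. Pads are 22 mm wide; open, the fingers measure 114 mm over their backs; the gripper's body (76 mm by 85 mm) begins 54 mm behind the grasp point. The pads swing forward as they close: fully open they stand 13 mm farther back than shut.
Start: joints at [1.183, 0.321, -0.07, 1.45, 0.023, 1.371, -0.057], TCP at [0.254, -0.598, 0.231] pointing down, gripper open.
Joint ranges: [-2.86, 2.86], [-0.3, 2.09], [-1.38, 1.24], [0.06, 2.45], [-1.56, 4.7], [0.09, 2.05], [-2.69, 2.69]. Speed limits (rad/s): [2.57, 2.57, 3.14, 3.14, 3.14, 3.14, 3.14].

INTERFACE

Orientations are given as a rotation vector (axis times angle).
In Python, from plant import * gives the robot as it stands. The module is installed in compiled form; this text tells all that it offers.
- The arm moves only by the tool apply_moves, never from a script. Its argument "series" is a list that holds one entry, the list of rows, each a list of 7 numbers: the shift along the tool's x, y, z scaled (see below), then the turn, a rotation vector about the tool's x, y, z scaled (see below), then the opening, from -1 (shut) to 1 (fully open). A call has 1 to 20 rows; each row shifts and turns the commanded pose from where the row before left it, along the tool's axes as they then stand; what a row does not reach is not made up. The controller multiplies each number of a shift by 0.03 m and each number of a turn by 10 degrees. A row lasts 1/8 s, in which the tool goes at most 62.5 mm and 10.7 degrees, less where a joint would pass 70% of its speed; a pose out of reach is approached as far as the arm can. A call with a number of a shift or a turn outside -1 to 1 is refused whole. A call with a gripper value outside its range is refused whole. The fingers move at their own pace and stop on an object; the grip force is fixed at half the most. Time passes only in rows, so rows that do not move let the fingers close. It gives the time, the measured TCP pose, the force, the opening and the grip force at its end, in the units of the state.
- get_obs(): the state, without advancing time (a new reading comes with each control period).
- snapshot(name): name is "scene" or "side" or "wrist"; returns a dict with "color" (384x512x3 uint8, red, green, blue), "range_z" (384x512 float32, m along the optical axis (not along the pixel's ray), 0 where there is no reading), "mtx" (3x3 intrinsics, pixels), "rvec" (rotation vector, rad) and "tvec" (3), from world to camera coordinates, as OpenCV has them. Camera axes: x right, y down, z forward; pixel columns grow to the right and rows downward; lengths in m; the calibration is good to about 2 mm. The wrist camera is an equidistant fisheye: a pixel r from the principal point sees the ray r / f radians off the axis. A picture is of the moment at which its call begins.
- sign_off(): hands the job in; it is judged then, once.
Trained networks look in a picture, given as the dict that the camera call returned (one of the last four; its "shot" number tells which), for a name from the list of things; names that differ only in an ending like _2 or _b are one class to them, and where a whole thing is asked for, a point or a joint stands for the part that bears it (a point fixed in the world has none). Each returns a list of dicts, best first, with "conf" (0 to 1); they miss things now and then, are a little off and sometimes report something else, mostly with a low value. They report only what shows in the picture. A call takes as long as a camera call. They do not tell look-alikes from the thing itself.
- cut_out(target, picture): "mask" (384x512 bool, what is visible of it) and "box" ([left, top, right, bottom] in pixels, round what is visible of it).
- place_of(target, picture): "position" ([column, row] in pixels: a listed point, or the origin of a listed thing).
The state is a dict: "clock": time; "qpos": joint angles; "dq": joint speeds; "tau": joint torques, N m; "ee_pos": TCP position; "tool_rot": TCP orientation; "force": force on the tool from outside, world axes, zero at the start; "wrist_torque": the same for the moment, N m; "finger_gap": opening from 0.0 (shut) to 1.0 (fully open); "gripper_force": force on a finger pad.
Only numpy, scipy, OpenCV 4.12 (cv2) and the standard library are available. Lean on these libraries where they do the work, as an engineer would, in place of code of your own. Each camera call takes 0.05 s, during which the arm holds its last target. There are 200 camera calls.

## Working session

There is one attempt and no reset: what is moved stays moved. The work goes in short steps, Python scripts to look and compute and a tool call to move; the robot and the scene stay as the last step left them, time stands still between calls to the robot, and variables do not carry over. Pictures are saved under pics/ and viewed, at most 10 in all, crops included, and the job is handed in when it is done.

Besides the shell and the picture viewer there is one more tool, called after "Emit:" as name(argument=value, ...), one argument or row to a line, values as JSON. apply_moves: Moves the arm, as the interface text tells. Its arguments: {"type":"object","properties":{"series":{"type":"array"}},"required":["series"]}

```bash
mkdir -p pics
cat > h.py <<'E'
from plant import *
import numpy as np, cv2
from scipy.spatial.transform import Rotation as R
def cloud(s):
    K=s["mtx"];Rm=cv2.Rodrigues(np.array(s["rvec"],float))[0];t=np.array(s["tvec"],float).ravel()
    v,u=np.mgrid[0:384,0:512];z=s["range_z"].astype(float)
    P=np.stack([(u-K[0,2])/K[0,0]*z,(v-K[1,2])/K[1,1]*z,z],-1)
    W=(P-t)@Rm; W[z<=0]=np.nan
    return W
def ray(s,px,h):
    K=s["mtx"];Rm=cv2.Rodrigues(np.array(s["rvec"],float))[0];t=np.array(s["tvec"],float).ravel()
    d=Rm.T@np.array([(px[0]-K[0,2])/K[0,0],(px[1]-K[1,2])/K[1,1],1]);c=-Rm.T@t
    return c+d*(h-c[2])/d[2]
def save(s,n,k=1): cv2.imwrite("pics/"+n+".png",cv2.resize(s["color"][:,:,::-1],None,fx=k,fy=k))
E
python3 - <<'E'
from h import *
o=get_obs();print({k:np.round(v,3) for k,v in o.items()})
ims=[]
for n in ["scene","side"]:
    s=snapshot(n);ims.append(s["color"]);W=cloud(s);np.save(n+"W.npy",W)
    for t in ["recess","scale","platform","display","mug","carafe","dripper","grinder"]:
        for d in place_of(t,s)[:4]:
            p=d["position"];i=np.clip(np.round(p).astype(int),0,[511,383]);print(n,t,round(d["conf"],2),np.round(p),np.round(W[i[1],i[0]],3),np.round(ray(s,p,.03),3))
    save(s,n,1.5)
import plant;print([x for x in dir(plant) if not x.startswith('_')])
E
```

```text
{'clock': np.float64(0.0), 'qpos': array([ 1.183,  0.322, -0.07 ,  1.452,  0.023,  1.371, -0.057]), 'dq': array([-0.   ,  0.   , -0.001, -0.   ,  0.002, -0.   ,  0.   ]), 'tau': array([ 1.0000e-03, -4.9359e+01, -3.8200e-01, -3.1434e+01,  1.3000e-02,
        1.1000e-02,  0.0000e+00]), 'ee_pos': array([ 0.254, -0.598,  0.23 ]), 'tool_rot': array([-3.077e+00, -6.270e-01,  1.000e-03]), 'force': array([-0.587, -0.204, -0.629]), 'wrist_torque': array([ 0.033, -0.009,  0.014]), 'gripper_force': np.float64(0.0), 'finger_gap': np.float64(1.002)}
scene recess 0.81 [297. 199.] [0.509 0.038 0.022] [0.513 0.039 0.03 ]
scene scale 0.97 [261. 168.] [ 0.494 -0.118  0.049] [ 0.483 -0.124  0.03 ]
scene scale 0.82 [231. 124.] [ 0.382 -0.336  0.017] [ 0.389 -0.329  0.03 ]
scene platform 0.92 [234. 120.] [ 0.361 -0.339  0.017] [ 0.37  -0.333  0.03 ]
scene platform 0.58 [258. 160.] [ 0.472 -0.147  0.046] [ 0.465 -0.154  0.03 ]
scene display 0.68 [275. 163.] [ 0.449 -0.092  0.048] [ 0.437 -0.1    0.03 ]
scene mug 0.89 [389. 273.] [0.587 0.393 0.075] [0.564 0.395 0.03 ]
scene mug 0.66 [336. 229.] [0.562 0.2
[... 563 characters left out ...]
62.] [ 0.378 -0.332  0.021] [ 0.38  -0.314  0.03 ]
side platform 0.85 [301. 181.] [ 0.48  -0.155  0.049] [ 0.479 -0.186  0.03 ]
side display 0.81 [306. 195.] [ 0.465 -0.085  0.049] [ 0.465 -0.115  0.03 ]
side display 0.8 [326. 155.] [ 0.403 -0.377  0.021] [ 0.404 -0.357  0.03 ]
side mug 0.95 [267. 270.] [0.54  0.231 0.066] [0.542 0.193 0.03 ]
side mug 0.88 [253. 356.] [0.544 0.432 0.063] [0.547 0.41  0.03 ]
side carafe 0.81 [195. 246.] [nan nan nan] [0.715 0.136 0.03 ]
side dripper 0.71 [236. 180.] [ 0.663 -0.139  0.047] [ 0.668 -0.165  0.03 ]
side grinder 0.78 [218. 215.] [0.683 0.025 0.042] [0.687 0.01  0.03 ]
['IKError', 'cut_out', 'get_obs', 'pinch_z', 'place_of', 'sign_off', 'snapshot']
```

View pics/scene.png

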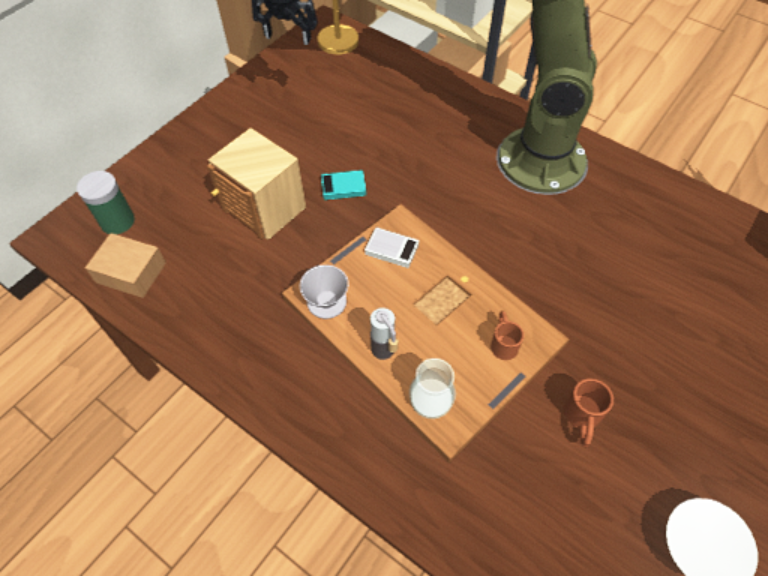

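View pics/side.png

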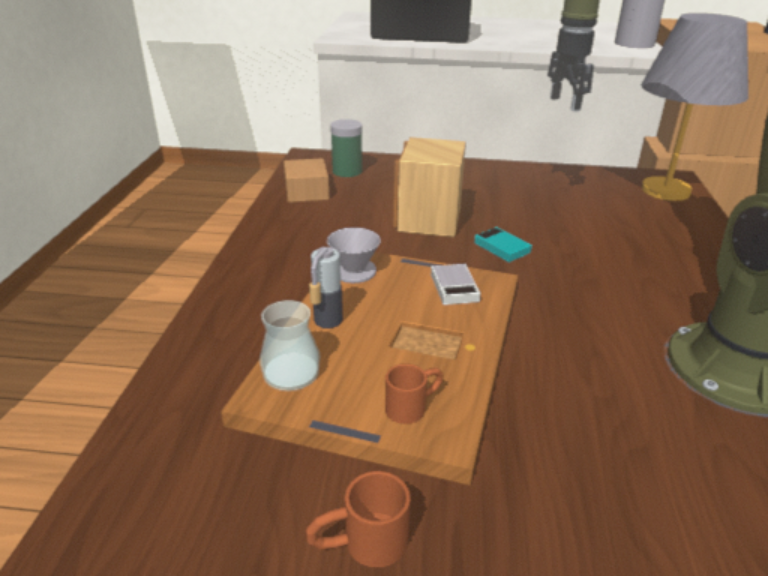

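The side and scene views show four things:
- The white scale lies on the tray (scene ~(392,247)) with its display at +y.
- The recess is at ~(442,300), with the brass dot at ~(464,279).
- The small mug is on the tray at ~(507,340).
- The larger mug (592,405) and the teal scale are decoys.

Next I'll measure these.

```bash
cat > m.py <<'E'
from h import *
def rect(p):
    (c,sz,a)=cv2.minAreaRect(p[:,:2].astype(np.float32)*1000); return np.round(c,1),np.round(sz,1),round(a,1)
def circ(p):
    A=np.c_[2*p[:,:2],np.ones(len(p))];s=np.linalg.lstsq(A,(p[:,:2]**2).sum(1),rcond=None)[0];return np.round(s[:2],4),round(float(np.sqrt(s[2]+s[:2]@s[:2])),4)
def inl(m,k=3): return cv2.morphologyEx(m.astype(np.uint8),cv2.MORPH_OPEN,np.ones((k,k)))>0
E
python3 - <<'E'
from m import *
print(pinch_z)
for n in ["scene","side"]:
    s=snapshot(n);W=cloud(s);x,y,z=np.moveaxis(W,-1,0);c=s["color"].astype(int);r,g,b=np.moveaxis(c,-1,0)
    near=(abs(x-.48)<.1)&(abs(y+.12)<.1)
    m=inl(near&(z>.041)&(z<.06));print(n,"scale",m.sum(),rect(W[m]),np.median(z[m]))
    hsv=cv2.cvtColor(s["color"],cv2.COLOR_RGB2HSV)
    dk=near&(z>.041)&(z<.06)&(c.sum(-1)<150);print(" disp",dk.sum(),W[dk].mean(0).round(4))
    m=(abs(x-.51)<.1)&(abs(y-.035)<.09)&(z<.0265)&(z>.005);m=inl(m);print(" rec",m.sum(),rect(W[m]),np.median(z[m]))
    t=(z>.022)&(z<.034)&(x>.35)&(x<.9)&(abs(y-.05)<.4)&(r>b+40);
    t=inl(t,5);print(" tray",t.sum(),rect(W[t]),np.median(z[t]))
    q=(abs(x-.51)<.12)&(abs(y-.035)<.1)&(z<.035)&(hsv[...,0]>=21)&(hsv[...,0]<32)&(hsv[...,1]>150)&(hsv[...,2]>150)
    print(" dot",q.sum(),W[q].mean(0).round(4),W[q].std(0).round(4))
    for lab,cx,cy in (("mug",.545,.205),("mugB",.565,.41)):
        m=(np.hypot(x-cx,y-cy)<.08)&(z>.04);top=np.nanpercentile(z[m],98)
        rim=m&(z>.086)&(z<.1) if lab=="mug" else m&(z>top-.006)
        print(" ",lab,top,rim.sum(),circ(W[rim]),W[m].min(0).round(3),W[m].max(0).round(3))
    cv2.imwrite("pics/%s_c.png"%n,cv2.resize(s["color"][110:290,190:410,::-1],None,fx=3.3,fy=3.3,interpolation=cv2.INTER_CUBIC))
E
```

```text
0.0187
scene scale 536 (array([ 477.1, -128.9]), array([ 71.3, 105.8]), 15.5) 0.04836687462830008
 disp 51 [ 0.4656 -0.0943  0.0488]
 rec 641 (array([515.1,  33.4]), array([ 78.8, 112.7]), 81.0) 0.019676866894137526
 tray 10589 (array([575.4,  22.2]), array([503.2, 363.4]), 80.3) 0.028171012221543473
 dot 0 [nan nan nan] [nan nan nan]
  mug 0.09280236409689943 89 (array([0.539 , 0.2024]), 0.027) [0.49  0.158 0.04 ] [0.569 0.231 0.097]
  mugB 0.08045575401660623 148 (array([0.5534, 0.3959]), 0.0343) [0.517 0.359 0.04 ] [0.63  0.433 0.084]
side scale 571 (array([ 473.7, -129.1]), array([ 68.4, 109.4]), 15.3) 0.05045675371944868
 disp 14 [ 0.4658 -0.0912  0.0506]
 rec 728 (array([514.4,  26.3]), array([ 68.3, 107.2]), 79.2) 0.021724486129743106
 tray 13371 (array([586.9,  98.6]), array([661.2, 360.2]), 79.9) 0.03019784338850866
 dot 0 [nan nan nan] [nan nan nan]
  mug 0.09258824086090872 210 (array([0.5349, 0.2019]), 0.0272) [0.485 0.161 0.04 ] [0.564 0.232 0.094]
  mugB 0.08118984218905041 435 (array([0.5509, 0.3963]), 0.0346) [0.514 0.358 0.04 ] [0.628 0.434 0.083]<stdin>:13: RuntimeWarning: Mean of empty slice.
  ret = um.true_divide(
  ret = _var(a, axis=axis, dtype=dtype, out=out, ddof=ddof,
  arrmean = um.true_divide(arrmean, div, out=arrmean,
  ret = um.true_divide(
```

View pics/scene_c.png

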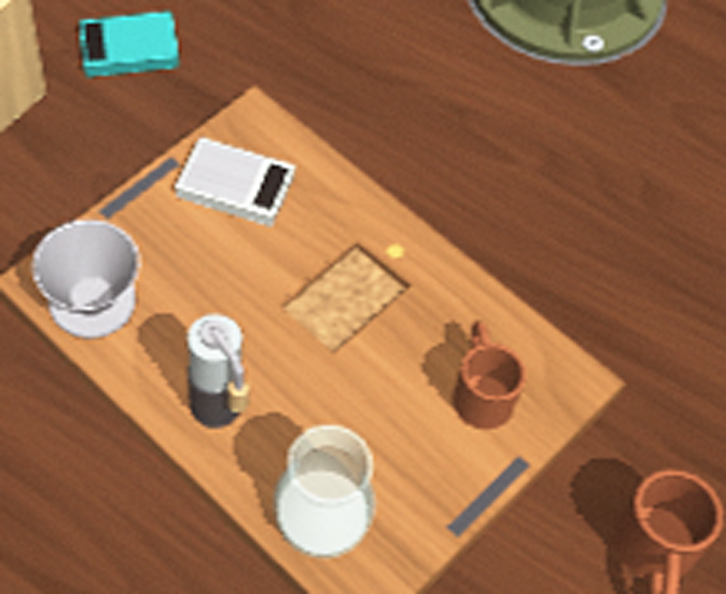

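The crop confirms the display strip faces +y, with the recess and dot as expected. Tray x is at about -9.7° and scale +x at about -74.5°. I'll turn the tool first, then travel to hover over the scale.

```bash
cat >> h.py <<'E'
def plan(xyz,yaw=None):
    "yaw = world heading of tool x, tool straight down; turn first (z turn), then shift"
    o=get_obs();T=R.from_rotvec(o["tool_rot"]);X=T.as_matrix()[:,0];y0=np.degrees(np.arctan2(X[1],X[0]))
    if yaw is None: yaw=y0
    dy=(yaw-y0+180)%360-180
    a=np.radians(yaw);M=np.array([[np.cos(a),np.sin(a),0],[np.sin(a),-np.cos(a),0],[0,0,-1]])
    d=M.T@(np.array(xyz)-o["ee_pos"])/.03
    print("yaw",round(y0,2),"tilt",(T.as_matrix()[:,2]).round(4),"pos",o["ee_pos"].round(4),"gap",round(float(o["finger_gap"]),3),"F",o["force"].round(1),"t",o["clock"])
    print(" turn z total units",round(-dy/10,3)," shift units",d.round(3)," min rows",int(np.ceil(abs(d).max())))
E
python3 -c "
from h import *
plan([.4755,-.129,.20],105.5)"
```

```text
yaw 23.02 tilt [-0.e+00 -1.e-04 -1.e+00] pos [ 0.2542 -0.5983  0.2313] gap 1.002 F [1.1 0.  0.6] t 1.0
 turn z total units -8.248  shift units [13.101 11.29   1.045]  min rows 14
```

Emit:
apply_moves(
  series=[
    [[0, 0, 0, 0, 0, -0.9165, 1], [0, 0, 0, 0, 0, -0.9165, 1], [0, 0, 0, 0, 0, -0.9165, 1], [0, 0, 0, 0, 0, -0.9165, 1], [0, 0, 0, 0, 0, -0.9165, 1], [0, 0, 0, 0, 0, -0.9165, 1], [0, 0, 0, 0, 0, -0.9165, 1], [0, 0, 0, 0, 0, -0.9165, 1], [0, 0, 0, 0, 0, -0.9165, 1], [0.9, 0.8, 0, 0, 0, 0, 1], [0.9, 0.8, 0, 0, 0, 0, 1], [0.9, 0.8, 0, 0, 0, 0, 1], [0.9, 0.8, 0, 0, 0, 0, 1], [0.9, 0.8, 0, 0, 0, 0, 1], [0.9, 0.8, 0, 0, 0, 0, 1], [0.9, 0.8, 0, 0, 0, 0, 1]],
  ],
)

```text
clock: 3.0
ee_pos: [0.366, -0.3702, 0.2315]
tool_rot: [1.901, 2.5, -0.0]
force: [0.7, -0.9, -0.2]
finger_gap: 1.001
gripper_force: 0.0
```

```bash
python3 -c "
from h import *
plan([.4755,-.129,.20],105.5)"
```

```text
yaw 105.5 tilt [ 3.e-04 -6.e-04 -1.e+00] pos [ 0.366  -0.3702  0.2315] gap 1.001 F [ 0.7 -0.9 -0.2] t 3.0
 turn z total units 0.0  shift units [6.771 5.665 1.051]  min rows 7
```

Emit:
apply_moves(
  series=[
    [[0.85, 0.71, 0.13, 0, 0, 0, 1], [0.85, 0.71, 0.13, 0, 0, 0, 1], [0.85, 0.71, 0.13, 0, 0, 0, 1], [0.85, 0.71, 0.13, 0, 0, 0, 1], [0.85, 0.71, 0.13, 0, 0, 0, 1], [0.85, 0.71, 0.13, 0, 0, 0, 1], [0.85, 0.71, 0.13, 0, 0, 0, 1], [0.85, 0.71, 0.13, 0, 0, 0, 1], [0, 0, 0, 0, 0, 0, 1]],
  ],
)

```text
clock: 4.12
ee_pos: [0.476, -0.126, 0.2002]
tool_rot: [-1.895, -2.506, -0.001]
force: [-0.4, 0.6, 0.8]
finger_gap: 1.002
gripper_force: 0.0
```

```bash
cat >> h.py <<'E'
def wcloud(s):
    K=s["mtx"];Rm=cv2.Rodrigues(np.array(s["rvec"],float))[0];t=np.array(s["tvec"],float).ravel()
    v,u=np.mgrid[0:384,0:512];z=s["range_z"].astype(float)
    a=(u-K[0,2])/K[0,0];b=(v-K[1,2])/K[1,1];th=np.hypot(a,b)+1e-9;k=np.tan(np.minimum(th,1.5))/th
    P=np.stack([a*k*z,b*k*z,z],-1);W=(P-t)@Rm;W[z<=0]=np.nan;return W
E
python3 - <<'E'
from m import *
s=snapshot("wrist");save(s,"w1",1.5);W=wcloud(s);x,y,z=np.moveaxis(W,-1,0)
near=(abs(x-.48)<.1)&(abs(y+.12)<.1);c=s["color"].astype(int)
m=inl(near&(z>.041)&(z<.06));print("scale",m.sum(),rect(W[m]) if m.sum() else 0,np.nanmedian(z[m]))
m=near&(c.min(-1)>120)&(z>.03);m=inl(m);print("white",m.sum(),rect(W[m]) if m.sum() else 0)
dk=near&(z>.041)&(z<.06)&(c.sum(-1)<150);print(" disp",dk.sum(),W[dk].mean(0))
for t in("scale","display","platform"):print(t,[(round(d["conf"],2),np.round(d["position"]),W[int(d["position"][1]),int(d["position"][0])].round(4)) for d in place_of(t,s)])
plan([.4755,-.129,.20],105.5)
E
```

```text
scale 6438 (array([ 476.3, -131.1]), array([ 67.4, 103.5]), 15.6) 0.05047577224770955
white 5601 (array([ 478. , -135.3]), array([ 97.3, 112.4]), 15.6)
 disp 2 [ 0.46543197 -0.0949665   0.05002594]
scale [(0.67, array([250., 176.]), array([ 0.4742, -0.1255,  0.0513])), (0.62, array([144., 296.]), array([ 0.4406, -0.1197,  0.2743]))]
display [(0.91, array([155., 323.]), array([ 0.4472, -0.1178,  0.2864])), (0.69, array([248., 144.]), array([ 0.4635, -0.0951,  0.0501]))]
platform [(0.69, array([251., 196.]), array([ 0.4801, -0.1465,  0.0521]))]
yaw 105.4 tilt [-1.e-04 -7.e-04 -1.e+00] pos [ 0.4748 -0.1304  0.2002] gap 0.998 F [0.7 0.3 0.3] t 4.325
 turn z total units -0.01  shift units [0.039 0.034 0.007]  min rows 1
```

View pics/w1.png

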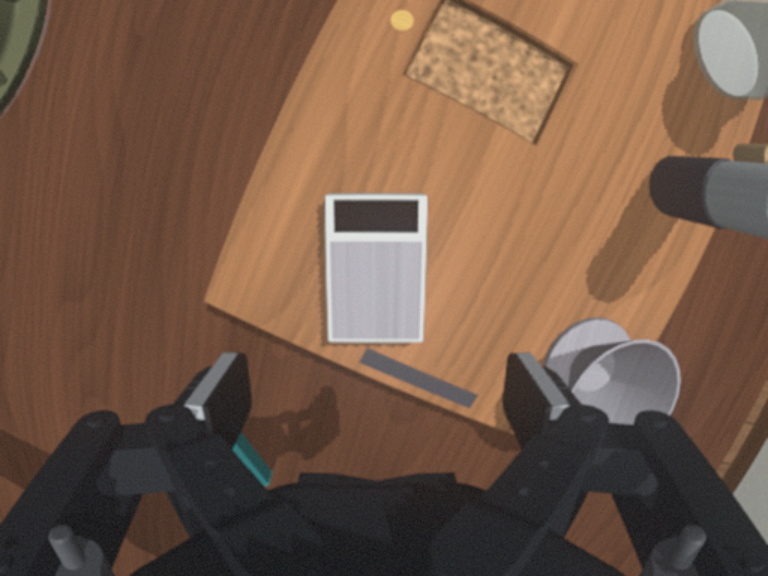

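The wrist view shows the scale squarely between the fingers (display at the top, (375,215)), and it also shows the recess and dot. Measured size is 67×104, as expected. Now the grasp.

Run:
```python
from m import *
s=snapshot("wrist");W=wcloud(s);x,y,z=np.moveaxis(W,-1,0)
m=inl((abs(x-.515)<.1)&(abs(y-.03)<.09)&(z<.0265)&(z>.005));print("rec",m.sum(),rect(W[m]),np.median(z[m]))
hsv=cv2.cvtColor(s["color"],cv2.COLOR_RGB2HSV);print(hsv[13,268])
q=(abs(hsv.astype(int)-hsv[13,268]).max(-1)<25)&(abs(x-.45)<.06)&(abs(y-.04)<.06);print("dot",q.sum(),W[q].mean(0).round(4))
t=(z>.026)&(z<.034)&(abs(x-.5)<.1)&(abs(y)<.1);print("tray z",np.median(z[t]))
plan([.4763,-.131,.031],105.6)
```

```text
rec 5694 (array([518. ,  32.5]), array([ 72. , 107.2]), 80.1) 0.02147518971676659
[ 20 128 227]
dot 487 [0.4726 0.037  0.0247]
tray z 0.03007289713171928
yaw 105.39 tilt [-1.e-04 -6.e-04 -1.e+00] pos [ 0.4748 -0.1304  0.2002] gap 0.997 F [ 0.7  0.5 -0.7] t 4.375
 turn z total units -0.021  shift units [-0.032  0.042  5.639]  min rows 6
```

Emit:
apply_moves(
  series=[
    [[-0.03, 0.04, 0.9, 0, 0, -0.02, 1], [0, 0, 0.9, 0, 0, 0, 1], [0, 0, 0.9, 0, 0, 0, 1], [0, 0, 0.9, 0, 0, 0, 1], [0, 0, 0.9, 0, 0, 0, 1], [0, 0, 0.6, 0, 0, 0, 1], [0, 0, 0.54, 0, 0, 0, 1], [0, 0, 0, 0, 0, 0, 1], [0, 0, 0, 0, 0, 0, -1], [0, 0, 0, 0, 0, 0, -1], [0, 0, 0, 0, 0, 0, -1], [0, 0, 0, 0, 0, 0, -1], [0, 0, 0, 0, 0, 0, -1]],
  ],
)

```text
clock: 6.0
ee_pos: [0.4778, -0.1299, 0.0322]
tool_rot: [1.895, 2.502, 0.001]
force: [0.2, 1.6, 6.2]
finger_gap: 0.778
gripper_force: 67.9
```

Run:
```python
from m import *
plan([.4763,-.131,.09],170.1)
s=snapshot("side");cv2.imwrite("pics/g1.png",cv2.resize(s["color"][80:280,180:420,::-1],None,fx=3,fy=3,interpolation=cv2.INTER_CUBIC))
```

```text
yaw 105.71 tilt [ 0.0023 -0.0012 -1.    ] pos [ 0.4778 -0.1299  0.0322] gap 0.778 F [0.2 1.6 6.2] t 6.0
 turn z total units -6.439  shift units [ 0.044 -0.044 -1.928]  min rows 2
```

View pics/g1.png

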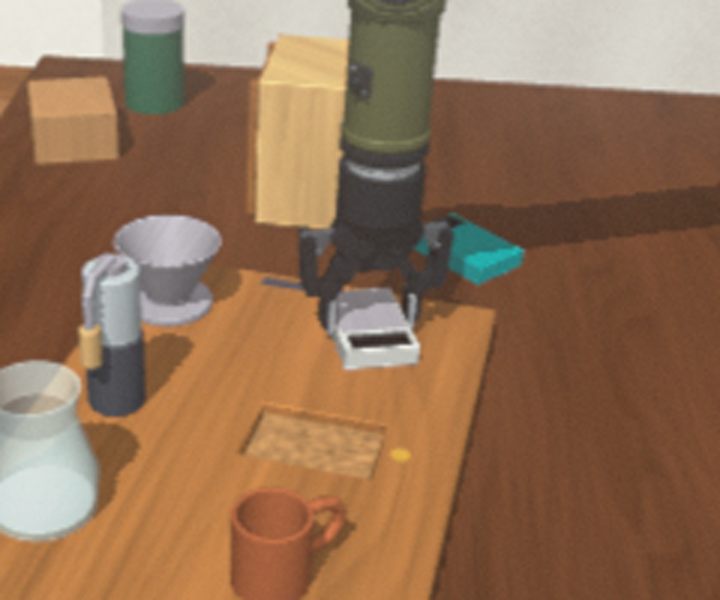

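The gripper holds the scale, but the 6 N upward force suggests the tips touch the tray. I'll regrip about 6 mm higher so the fingers stay clear of the tray when inserting.

Emit:
apply_moves(
  series=[
    [[0, 0, 0, 0, 0, 0, 1], [0, 0, 0, 0, 0, 0, 1], [0, 0, 0, 0, 0, 0, 1], [0, 0, -0.22, 0, 0, 0, 1], [0, 0, 0, 0, 0, 0, 1], [0, 0, 0, 0, 0, 0, -1], [0, 0, 0, 0, 0, 0, -1], [0, 0, 0, 0, 0, 0, -1], [0, 0, 0, 0, 0, 0, -1], [0, 0, 0, 0, 0, 0, -1]],
  ],
)

```text
clock: 7.3
ee_pos: [0.477, -0.1298, 0.0383]
tool_rot: [1.897, 2.504, -0.0]
force: [-2.4, 0.2, 7.4]
finger_gap: 0.766
gripper_force: 65.7
```

Run:
```python
from m import *
plan([.4763,-.131,.09],170.1)
```

```text
yaw 105.71 tilt [ 4.e-04 -7.e-04 -1.e+00] pos [ 0.477  -0.1298  0.0383] gap 0.766 F [-2.4  0.2  7.4] t 7.3
 turn z total units -6.439  shift units [ 0.016 -0.044 -1.722]  min rows 2
```

Emit:
apply_moves(
  series=[
    [[0, 0, -0.5, 0, 0, 0, -1], [0, 0, -0.8, 0, 0, 0, -1], [0, 0, -0.8, 0, 0, 0, -1], [0, 0, 0, 0, 0, -0.8, -1], [0, 0, 0, 0, 0, -0.8, -1], [0, 0, 0, 0, 0, -0.8, -1], [0, 0, 0, 0, 0, -0.8, -1], [0, 0, 0, 0, 0, -0.8, -1], [0, 0, 0, 0, 0, -0.8, -1], [0, 0, 0, 0, 0, -0.8, -1], [0, 0, 0, 0, 0, -0.84, -1], [0, 0, 0, 0, 0, 0, -1]],
  ],
)

```text
clock: 8.8
ee_pos: [0.4765, -0.1296, 0.1009]
tool_rot: [0.273, 3.13, -0.0]
force: [0.3, 0.3, -0.6]
finger_gap: 0.765
gripper_force: 67.4
```

Run:
```python
from m import *
plan([.517,.032,.1],170.1)
```

```text
yaw 170.02 tilt [ 1.e-04 -2.e-04 -1.e+00] pos [ 0.4765 -0.1296  0.1009] gap 0.765 F [ 0.3  0.3 -0.6] t 8.8
 turn z total units -0.008  shift units [-0.403  5.539  0.029]  min rows 6
```

Emit:
apply_moves(
  series=[
    [[-0.06, 0.8, 0, 0, 0, 0, -1], [-0.06, 0.8, 0, 0, 0, 0, -1], [-0.06, 0.8, 0, 0, 0, 0, -1], [-0.06, 0.8, 0, 0, 0, 0, -1], [-0.06, 0.8, 0, 0, 0, 0, -1], [-0.06, 0.8, 0, 0, 0, 0, -1], [-0.04, 0.74, 0, 0, 0, 0, -1], [0, 0, 0, 0, 0, 0, -1], [0, 0, 0, 0, 0, 0, -1]],
  ],
)

```text
clock: 9.93
ee_pos: [0.5167, 0.0309, 0.1004]
tool_rot: [-0.274, -3.129, 0.002]
force: [-0.0, -0.8, -0.8]
finger_gap: 0.767
gripper_force: 67.4
```

Run:
```python
from m import *
s=snapshot("wrist");save(s,"w2",1.5);W=wcloud(s);x,y,z=np.moveaxis(W,-1,0);np.savez("w2.npz",W=W,c=s["color"])
m=inl((abs(x-.515)<.09)&(abs(y-.03)<.09)&(z>.095)&(z<.13));print("held",m.sum(),rect(W[m]),np.nanpercentile(z[m],[5,50,95]))
for n in ["scene","side"]:
    s=snapshot(n);W=cloud(s);x,y,z=np.moveaxis(W,-1,0);c=s["color"].astype(int)
    m=inl((abs(x-.515)<.09)&(abs(y-.03)<.09)&(z>.08)&(z<.125)&(c.min(-1)>110));print(n,m.sum(),rect(W[m]),np.nanpercentile(z[m],[5,50,95]))
plan([.517,.032,.1],170.1)
```

```text
held 25063 (array([513.5,  30.1]), array([93.7, 99.6]), 80.6) [0.11126631 0.11248382 0.11492765]
scene 468 (array([532.7,  28.8]), array([69.2, 75.4]), 78.9) [0.0975302  0.10999967 0.11394265]
side 663 (array([514.8,  34. ]), array([ 75.3, 105. ]), 78.8) [0.09511766 0.11135227 0.11399801]
yaw 169.97 tilt [-3.e-04 -8.e-04 -1.e+00] pos [0.5168 0.0307 0.1004] gap 0.766 F [-0.4  0.4 -2.1] t 10.075
 turn z total units -0.013  shift units [0.002 0.045 0.014]  min rows 1
```

View pics/w2.png

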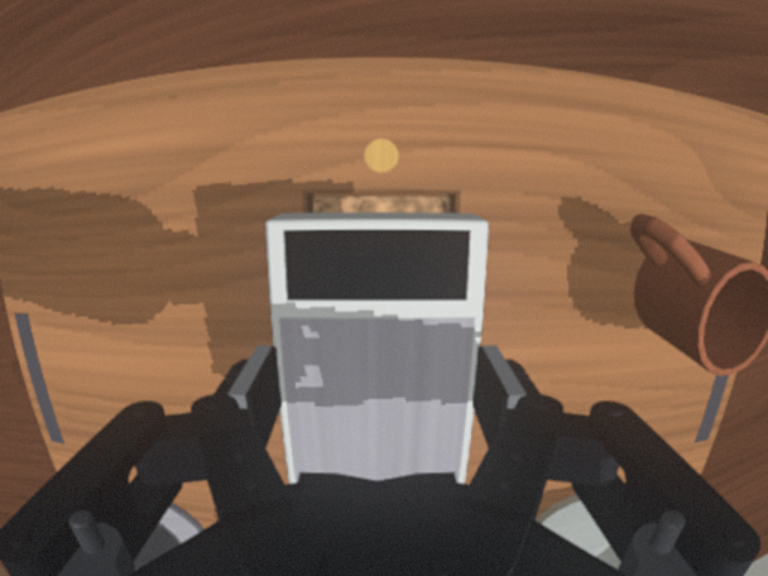

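The wrist view shows the scale's display end (275–485, row 220) facing the brass dot (381,155). The recess's dot-side edge is visible at row 190. I'll measure the offsets between them.

Run:
```python
from m import *
d=np.load("w2.npz");W=d["W"];c=d["c"].astype(int);z=W[...,2]
for yaw in (-9.9,):
    a=np.radians(yaw);e=np.array([np.cos(a),np.sin(a)]);f=np.array([-e[1],e[0]])
    P=W[...,:2]-[.5168,.0307];u=P@e;v=P@f
    top=(z>.108)&(z<.118)&(abs(v)<.05)
    end=top&(u<-.03)&(u>-.07)
    print("held end u by v-bin",[round(1e3*np.nanpercentile(u[end&(abs(v-k)<.004)],1),1) for k in(-.026,-.013,0,.013,.026)])
    print("held sides",[(k,round(1e3*np.nanpercentile(v[top&(abs(u-k)<.004)],1),1),round(1e3*np.nanpercentile(v[top&(abs(u-k)<.004)],99),1)) for k in(-.045,-.035,-.025)])
    bed=(z<.0255)&(z>.012)&(abs(v)<.06)&(u<-.02)&(u>-.08)
    print("rec end u",bed.sum(),np.median(z[bed]),[round(1e3*np.nanpercentile(u[bed&(abs(v-k)<.004)],2),1) for k in(-.026,-.013,0,.013,.026)])
    print("rec sides",1e3*np.nanpercentile(v[bed],[1,99]).round(4))
    tr=(abs(z-.03)<.003);hsv=cv2.cvtColor(d["c"],cv2.COLOR_RGB2HSV).astype(int);h0=hsv[103,254];print(h0)
    dot=(abs(hsv-h0).max(-1)<22)&tr&(abs(u+.07)<.03)&(abs(v)<.03);print("dot",dot.sum(),np.median(z[dot]),1e3*u[dot].mean(),1e3*v[dot].mean(),1e3*np.ptp(u[dot]),1e3*np.ptp(v[dot]))
    # tray front edge direction
    X=W.reshape(-1,3)
    E=[]
    for k in np.arange(-.15,.16,.02):
        q=tr&(abs(v-k)<.005)&(u<-.06);E.append((k,np.percentile(u[q],1)))
    E=np.array(E);print("front edge",(1e3*E[:,1]).round(1),"slope deg",np.degrees(np.polyfit(E[:,0],E[:,1],1)[0]))
```

```text
held end u by v-bin [np.float64(-52.5), np.float64(-52.5), np.float64(-52.4), np.float64(-52.4), np.float64(-52.2)]
held sides [(-0.045, np.float64(-34.3), np.float64(31.7)), (-0.035, np.float64(-34.3), np.float64(31.6)), (-0.025, np.float64(-34.2), np.float64(31.7))]
rec end u 1003 0.021434717552348968 [np.float64(-52.3), np.float64(-52.8), np.float64(-52.9), np.float64(-52.2), np.float64(-52.3)]
rec sides [-35.6  36.5]
[ 18 132 213]
dot 405 0.030627036100391358 -72.59742488492851 0.7194794404862171 15.785607196541138 15.601398649112003
front edge [-120.2 -120.  -120.1 -120.  -119.9 -119.9 -119.9 -119.6 -119.4 -119.7
 -119.7 -120.2 -120.2 -120.2 -120.  -120. ] slope deg -0.005292315865530656
```

Emit:
apply_moves(
  series=[
    [[0, 0.06, 0.5, 0, 0, 0, -1], [0, 0, 0.6, 0, 0, 0, -1], [0, 0, 0.6, 0, 0, 0, -1], [0, 0, 0.2, 0, 0, 0, -1], [0, 0, 0.1, 0, 0, 0, -1], [0, 0, 0.1, 0, 0, 0, -1], [0, 0, 0.1, 0, 0, 0, -1], [0, 0, 0, 0, 0, 0, -1], [0, 0, 0, 0, 0, 0, -1]],
  ],
)

```text
clock: 11.2
ee_pos: [0.5174, 0.0338, 0.0347]
tool_rot: [0.271, 3.129, -0.0]
force: [0.4, 0.2, -0.7]
finger_gap: 0.769
gripper_force: 67.4
```

Run:
```python
from m import *
plan([.5168,.0325,.034],170.0)
```

```text
yaw 170.1 tilt [ 4.e-04 -2.e-04 -1.e+00] pos [0.5174 0.0338 0.0347] gap 0.769 F [ 0.4  0.2 -0.7] t 11.2
 turn z total units 0.01  shift units [ 0.013 -0.045  0.023]  min rows 1
```

It entered with no contact force. I'll lower a bit more, release, lift, and shut the fingers for pressing.

Emit:
apply_moves(
  series=[
    [[0, 0, 0.06, 0, 0, 0, -1], [0, 0, 0.05, 0, 0, 0, -1], [0, 0, 0, 0, 0, 0, -1], [0, 0, 0, 0, 0, 0, 1], [0, 0, 0, 0, 0, 0, 1], [0, 0, 0, 0, 0, 0, 1], [0, 0, -0.3, 0, 0, 0, 1], [0, 0, -0.9, 0, 0, 0, 1], [0, 0, -0.9, 0, 0, 0, 1], [0, 0, 0, 0, 0, 0, -1], [0, 0, 0, 0, 0, 0, -1], [0, 0, 0, 0, 0, 0, -1]],
  ],
)

```text
clock: 12.7
ee_pos: [0.5165, 0.0337, 0.0933]
tool_rot: [-0.271, -3.128, 0.0]
force: [0.6, 0.2, -0.4]
finger_gap: 0.374
gripper_force: 0.0
```

```bash
cat > chk.py <<'E'
from m import *
s=snapshot("wrist");W=wcloud(s);z=W[...,2];c=s["color"].astype(int)
a=np.radians(-9.9);e=np.array([np.cos(a),np.sin(a)]);f=np.array([-e[1],e[0]])
P=W[...,:2]-[.517,.0325];u=P@e;v=P@f
near=(abs(u)<.07)&(abs(v)<.05)
for k in(-.045,-.025,0,.02,.04):
    q=near&(abs(u-k)<.005)&(c.min(-1)>40)&(abs(v)<.03)&(z<.055); t=(abs(u-k)<.02)&(abs(abs(v)-.05)<.008)&(abs(z-.03)<.004)
    print(k,"z",np.nanmedian(z[q]).round(4),"L/R",np.nanmedian(z[q&(v<-.01)]).round(4),np.nanmedian(z[q&(v>.01)]).round(4),"tray",np.nanmedian(z[t]).round(4))
w=inl(near&(c.max(-1)-c.min(-1)<25)&(c.min(-1)>100)&(z<.055));print(rect(W[w]))
plan([.517,.0325,.07],170.1)
save(s,"chk%d"%s["shot"],1.5);print("chk%d"%s["shot"])
E
python3 chk.py
```

```text
-0.045 z 0.0415 L/R 0.0415 0.0415 tray 0.0301
-0.025 z 0.0414 L/R 0.0414 0.0414 tray 0.0301
0 z 0.0417 L/R 0.0417 0.0417 tray 0.0301
0.02 z 0.0416 L/R 0.0416 0.0418 tray 0.0302
0.04 z 0.0416 L/R 0.0417 0.0416 tray 0.0302
(array([516.6,  32.1]), array([ 73. , 104.7]), 80.1)
yaw 170.11 tilt [-1.7e-03  2.0e-04 -1.0e+00] pos [0.5165 0.0338 0.0933] gap 0.283 F [-0.5  0.5  1.1] t 12.75
 turn z total units 0.001  shift units [-0.023 -0.039  0.776]  min rows 1
chk11
```

Seated level, with the top 11.5 mm proud, which matches the bed reading. Now pressing.

Emit:
apply_moves(
  series=[
    [[0, 0, 0.6, 0, 0, 0, -1], [0, 0, 0.6, 0, 0, 0, -1], [0, 0, 0.4, 0, 0, 0, -1], [0, 0, 0.1, 0, 0, 0, -1], [0, 0, 0.1, 0, 0, 0, -1], [0, 0, 0.1, 0, 0, 0, -1], [0, 0, 0.1, 0, 0, 0, -1], [0, 0, 0, 0, 0, 0, -1], [0, 0, 0, 0, 0, 0, -1]],
  ],
)

```text
clock: 13.88
ee_pos: [0.5178, 0.0338, 0.0345]
tool_rot: [0.271, 3.129, 0.0]
force: [0.6, 0.2, 0.9]
finger_gap: -0.0
gripper_force: 0.5
```

Emit:
apply_moves(
  series=[
    [[0, 0, 0.08, 0, 0, 0, -1], [0, 0, 0.08, 0, 0, 0, -1], [0, 0, 0.04, 0, 0, 0, -1], [0, 0, 0.04, 0, 0, 0, -1], [0, 0, 0, 0, 0, 0, -1]],
  ],
)

```text
clock: 14.5
ee_pos: [0.518, 0.0338, 0.0299]
tool_rot: [0.271, 3.129, -0.004]
force: [-8.8, -1.1, 24.1]
finger_gap: -0.005
gripper_force: 12.6
```

Emit:
apply_moves(
  series=[
    [[0, 0, 0.06, 0, 0, 0, -1], [0, 0, 0, 0, 0, 0, -1], [0, 0, 0, 0, 0, 0, -1], [0, 0, -0.3, 0, 0, 0, -1], [0, 0, -0.9, 0, 0, 0, -1], [0, 0, -0.9, 0, 0, 0, -1], [0, 0, -0.9, 0, 0, 0, -1], [0, 0, 0, 0, 0, 0, -1]],
  ],
)

```text
clock: 15.5
ee_pos: [0.519, 0.0337, 0.1169]
tool_rot: [0.271, 3.125, -0.001]
force: [-0.2, -0.0, 0.7]
finger_gap: 0.002
gripper_force: 0.0
```

```bash
python3 chk.py
python3 - <<'E'
from m import *
for n in ["scene","side"]:
    s=snapshot(n);W=cloud(s);x,y,z=np.moveaxis(W,-1,0)
    m=(np.hypot(x-.537,y-.202)<.08)&(z>.04);rim=m&(z>.086)&(z<.1);print(n,circ(W[rim]))
    q=m&(np.hypot(x-.537,y-.202)>.033)&(z<.085);h=W[q][:,:2].mean(0)-[.537,.202];print("handle dir",np.degrees(np.arctan2(h[1],h[0])),q.sum())
E
```

```text
-0.045 z 0.0304 L/R 0.0304 0.0304 tray 0.0301
-0.025 z 0.0303 L/R 0.0302 0.0302 tray 0.0301
0 z 0.0306 L/R 0.0305 0.0306 tray 0.0302
0.02 z 0.0306 L/R 0.0306 0.0306 tray 0.0302
0.04 z 0.0305 L/R 0.0306 0.0305 tray 0.0302
(array([517.4,  31.4]), array([ 72.5, 105.3]), 80.1)
yaw 170.08 tilt [ 1.7e-03 -7.0e-04 -1.0e+00] pos [0.5178 0.0335 0.1155] gap 0.001 F [-0.4  0.3 -0.4] t 15.55
 turn z total units -0.002  shift units [ 0.022 -0.038  1.518]  min rows 2
chk12
scene (array([0.5381, 0.2018]), 0.0269)
handle dir -136.3038239758916 31
side (array([0.5349, 0.202 ]), 0.0271)
handle dir -142.51754938506807 111
```

The scale is flush, its top within 0.4 mm of the tray. The mug is at (.5365,.202) with its handle at about -140°, so I'll grip across the handle with tool x at 220°.

```bash
python3 -c "
from h import *
plan([.5365,.202,.17],-140)"
```

```text
yaw 170.1 tilt [-1.5e-03 -2.0e-04 -1.0e+00] pos [0.5166 0.0335 0.1141] gap 0.001 F [-0.9 -0.2 -0.2] t 15.65
 turn z total units -4.99  shift units [-4.12   3.876 -1.862]  min rows 5
```

Emit:
apply_moves(
  series=[
    [[0, 0, -0.93, 0, 0, 0, -1], [0, 0, -0.93, 0, 0, 0, -1], [0, 0, 0, 0, 0, -0.83, 1], [0, 0, 0, 0, 0, -0.83, 1], [0, 0, 0, 0, 0, -0.83, 1], [0, 0, 0, 0, 0, -0.83, 1], [0, 0, 0, 0, 0, -0.83, 1], [0, 0, 0, 0, 0, -0.84, 1], [-0.69, 0.65, 0, 0, 0, 0, 1], [-0.69, 0.65, 0, 0, 0, 0, 1], [-0.69, 0.65, 0, 0, 0, 0, 1], [-0.69, 0.65, 0, 0, 0, 0, 1], [-0.68, 0.64, 0, 0, 0, 0, 1], [-0.68, 0.64, 0, 0, 0, 0, 1], [0, 0, 0, 0, 0, 0, 1], [0, 0, 0, 0, 0, 0, 1]],
  ],
)

```text
clock: 17.65
ee_pos: [0.5367, 0.2015, 0.1698]
tool_rot: [1.074, -2.95, 0.0]
force: [-0.4, -1.0, -0.4]
finger_gap: 0.998
gripper_force: 0.0
```

Run:
```python
from m import *
s=snapshot("wrist");save(s,"mug",1.5);W=wcloud(s);x,y,z=np.moveaxis(W,-1,0);c=s["color"].astype(int)
m=(np.hypot(x-.537,y-.202)<.05)&(z>.086)&(z<.098)&(c[...,0]>c[...,2]+30);print(m.sum(),circ(W[m]))
q=(np.hypot(x-.537,y-.202)>.034)&(np.hypot(x-.537,y-.202)<.07)&(z>.04)&(z<.085)&(c[...,0]>c[...,2]+30);h=np.median(W[q][:,:2],0)-[.537,.202];print(q.sum(),np.degrees(np.arctan2(h[1],h[0])))
plan([.5365,.202,.046],-140)
```

```text
1275 (array([0.5364, 0.1992]), 0.0266)
394 -137.51283238665724
yaw -140.06 tilt [-0.0014 -0.0011 -1.    ] pos [0.537  0.201  0.1701] gap 0.998 F [ 0.4  0.3 -0.9] t 17.7
 turn z total units -0.006  shift units [-0.009  0.036  4.136]  min rows 5
```

View pics/mug.png

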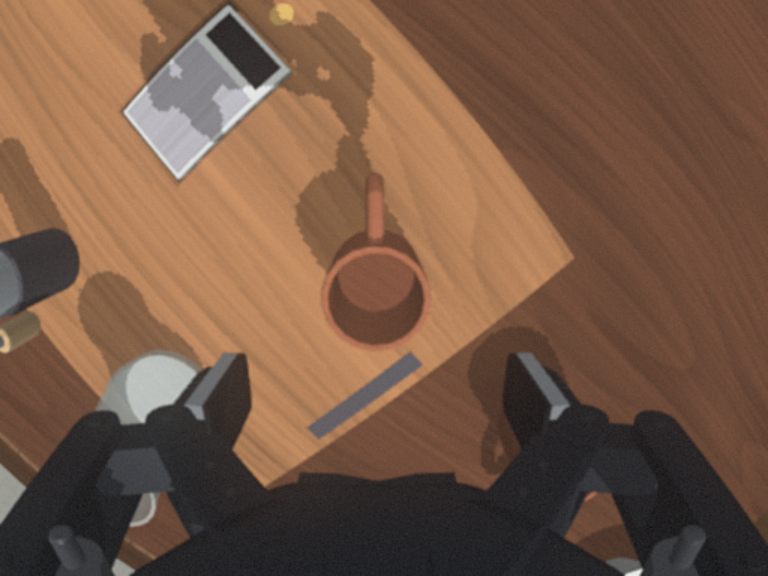

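The wrist view shows the mug centred between the fingers with its handle pointing straight up the image, so the fingers clear it. The scale lies flush at (205,90). Descend and grip.

Emit:
apply_moves(
  series=[
    [[0, 0.02, 0.9, 0, 0, 0, 1], [0, 0, 0.9, 0, 0, 0, 1], [0, 0, 0.9, 0, 0, 0, 1], [0, 0, 0.8, 0, 0, 0, 1], [0, 0, 0.4, 0, 0, 0, 1], [0, 0, 0.2, 0, 0, 0, 1], [0, 0, 0, 0, 0, 0, 1], [0, 0, 0, 0, 0, 0, -1], [0, 0, 0, 0, 0, 0, -1], [0, 0, 0, 0, 0, 0, -1], [0, 0, 0, 0, 0, 0, -1], [0, 0, 0, 0, 0, 0, -1], [0, 0, -0.3, 0, 0, 0, -1], [0, 0, -0.6, 0, 0, 0, -1], [0, 0, -0.6, 0, 0, 0, -1], [0, 0, 0, 0, 0, 0, -1]],
  ],
)

```text
clock: 19.7
ee_pos: [0.538, 0.2035, 0.0952]
tool_rot: [-1.073, 2.949, -0.001]
force: [-0.4, 0.0, -1.2]
finger_gap: 0.652
gripper_force: 63.8
```

Run:
```python
from m import *
plan([.5308,.0293,.092],-140)
for n in ["side","scene"]:
    s=snapshot(n);W=cloud(s);x,y,z=np.moveaxis(W,-1,0);c=s["color"].astype(int)
    m=(np.hypot(x-.537,y-.202)<.05)&(c[...,0]>c[...,2]+30)&(c[...,0]<190)&(z>.05);print(n,m.sum(),np.nanpercentile(z[m],[1,99]))
```

```text
yaw -140.0 tilt [ 3.7e-03  8.0e-04 -1.0e+00] pos [0.538  0.2035 0.0952] gap 0.652 F [-0.4  0.  -1.2] t 19.7
 turn z total units 0.0  shift units [ 3.917 -4.294  0.107]  min rows 5
side 2174 [0.07922601 0.51952055]
scene 2057 [0.07672052 0.51835107]
```

Emit:
apply_moves(
  series=[
    [[0.3, -0.32, 0, 0, 0, 0, -1], [0.56, -0.61, 0, 0, 0, 0, -1], [0.56, -0.61, 0, 0, 0, 0, -1], [0.56, -0.61, 0, 0, 0, 0, -1], [0.56, -0.61, 0, 0, 0, 0, -1], [0.56, -0.61, 0, 0, 0, 0, -1], [0.5, -0.56, 0, 0, 0, 0, -1], [0.32, -0.36, 0, 0, 0, 0, -1], [0, 0, 0, 0, 0, 0, -1], [0, 0, 0.5, 0, 0, 0, -1], [0, 0, 0.5, 0, 0, 0, -1], [0, 0, 0.3, 0, 0, 0, -1], [0, 0, 0, 0, 0, 0, -1], [0, 0, 0, 0, 0, 0, -1]],
  ],
)

```text
clock: 21.55
ee_pos: [0.5296, 0.0291, 0.0541]
tool_rot: [-1.075, 2.951, 0.0]
force: [0.7, -0.2, -1.0]
finger_gap: 0.657
gripper_force: 63.9
```

Run:
```python
from m import *
plan([.5308,.0293,.048],-140)
s=snapshot("scene");cv2.imwrite("pics/p1.png",cv2.resize(s["color"][110:290,190:410,::-1],None,fx=3.3,fy=3.3,interpolation=cv2.INTER_CUBIC))
s=snapshot("wrist");W=wcloud(s);x,y,z=np.moveaxis(W,-1,0);c=s["color"].astype(int)
m=(np.hypot(x-.531,y-.029)<.05)&(z>.08)&(z<.115)&(c[...,0]>c[...,2]+30);print(m.sum(),circ(W[m]),np.median(z[m]))
```

```text
yaw -139.96 tilt [ 3.e-04  2.e-04 -1.e+00] pos [0.5296 0.0291 0.0541] gap 0.657 F [ 0.7 -0.2 -1. ] t 21.55
 turn z total units 0.004  shift units [-0.035 -0.019  0.205]  min rows 1
7345 (array([0.5249, 0.0238]), 0.0277) 0.09147495053173237
```

Emit:
apply_moves(
  series=[
    [[-0.03, 0, 0.1, 0, 0, 0, -1], [0, 0, 0.06, 0, 0, 0, -1], [0, 0, 0.04, 0, 0, 0, -1], [0, 0, 0, 0, 0, 0, -1]],
  ],
)

```text
clock: 22.15
ee_pos: [0.5303, 0.0292, 0.0489]
tool_rot: [1.074, -2.952, 0.001]
force: [-2.6, -1.0, 6.8]
finger_gap: 0.657
gripper_force: 64.7
```

Contact (about 7 N) means the mug stands on the platform. Release and back off.

Emit:
apply_moves(
  series=[
    [[0, 0, 0, 0, 0, 0, 1], [0, 0, 0, 0, 0, 0, 1], [0, 0, 0, 0, 0, 0, 1], [0, 0, 0, 0, 0, 0, 1], [0, 0, -0.5, 0, 0, 0, 1], [0, 0, -0.9, 0, 0, 0, 1], [0, 0, -0.9, 0, 0, 0, 1], [0, 0, -0.9, 0, 0, 0, 1], [0, 0, -0.9, 0, 0, 0, 1], [0, 0, 0, 0, 0, 0, 1]],
  ],
)

```text
clock: 23.4
ee_pos: [0.5318, 0.0297, 0.174]
tool_rot: [-1.073, 2.948, -0.004]
force: [-0.9, 0.1, -0.7]
finger_gap: 0.999
gripper_force: 0.0
```

Run:
```python
from m import *
s=snapshot("wrist");save(s,"fin",1.5);W=wcloud(s);x,y,z=np.moveaxis(W,-1,0);c=s["color"].astype(int)
m=(np.hypot(x-.531,y-.029)<.045)&(z>.086)&(z<.098)&(c[...,0]>c[...,2]+30);print("mug",m.sum(),circ(W[m]))
a=np.radians(-9.9);e=np.array([np.cos(a),np.sin(a)]);f=np.array([-e[1],e[0]]);P=W[...,:2]-[.517,.0317];u=P@e;v=P@f
for k,l in((-.038,0),(-.015,.02),(-.015,-.02),(.045,.025),(.045,-.025)):
    q=(abs(u-k)<.005)&(abs(v-l)<.006);print(k,l,np.nanmedian(z[q]))
s=snapshot("side");W=cloud(s);x,y,z=np.moveaxis(W,-1,0);m=(np.hypot(x-.531,y-.029)<.045)&(z>.086)&(z<.1);print("side mug",circ(W[m]),z[m].max())
plan([.53,.03,.17])
```

```text
mug 1218 (array([0.5286, 0.0266]), 0.0268)
-0.038 0 0.030327734867357736
-0.015 0.02 0.2185349730400598
-0.015 -0.02 0.031053243028528216
0.045 0.025 nan
0.045 -0.025 0.2099850092022153
side mug (array([0.5274, 0.0301]), 0.0269) 0.09437597083379236
yaw -139.99 tilt [ 6.e-04 -7.e-04 -1.e+00] pos [0.5301 0.0292 0.1713] gap 0.996 F [-0.6 -0.4  0.4] t 23.5
 turn z total units -0.0  shift units [-0.014  0.021  0.044]  min rows 1
  return np.nanmean(a, axis, out=out, keepdims=keepdims)
```

View pics/fin.png

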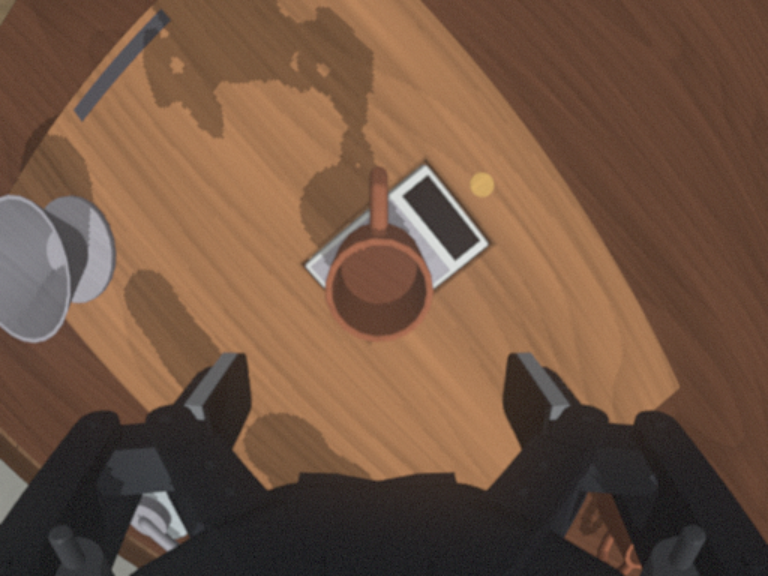

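The mug stands upright on the flush scale (rim at (380,288)), about 3 mm from the platform centre, and the display is next to the brass dot. The gripper is clear, so I'm handing in.

```bash
python3 -c "
from plant import *
print(sign_off())"
```

```text
the job is handed in; nothing more can be done
None
```

I handed the job in at about 23.5 s: the scale is flush in the recess (top within about 0.4 mm of the tray) with its display at the brass dot, the mug stands upright about 3 mm from the platform centre, and the arm never went near the carafe, dripper or grinder; the hand-in call gave no verdict.

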